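# Hang a washed strainer on the sloping drip rail

### The job

Take the washed strainer with the blue lid by the blue grip of its roller hanger and hook the hanger onto the upper end of the sloping drip rail: feel your way, ease it down until both grooved wheels sit on the rail and the rail carries the weight, and only then let go. Watch that it rolls down to the black rubber stop, and if it sticks on the way push it gently the rest of the way until it rests against the stop. Do not drop it or force it against the rail, and leave the other wash-up things where they stand.

Things in the scene. Friction and masses are not known exactly. Their poses are not given: they have to be found in the camera images.
- stand: Fixed drip stand, 500 mm long: steel drip tray (130 x 400 mm, 17 mm high) between two square steel uprights (y = -235 and +235 mm, 261 mm high) that carry a round sloping rail. Origin: centre of its underside, on the table. z up; y along the rail, seen from above, towards its LOW end; x across it, roughly away from the robot. Its clamps bear pushes of up to 25 N.
- rail_nominal (a point): Point fixed on the stand (x 0, y 0, z 195 mm), axes as the stand's: where the 12 mm round steel rail's axis passes if its brackets are at mid-setting. The true rail is rigid but clamped up to 12 mm higher or lower and up to 12 mm to either side in x, parallel to this; the setting is not in the readings: find it by eye or touch. Rail slope: 5 deg (0.087 rad) down to +y.
- stop_home (a point): Point fixed on the stand (x 0, y +104, z 186 mm): where the hanger's saddle ends up, give or take the rail's setting, when its front wheel rests on the black rubber stop, a 40 mm disc on the rail near its low end with a red collar behind. The rail is free from y = -210 mm (upper bracket; bracket blocks are 36 mm wide) down to the stop's face at y = +150 mm.
- hanger: Roller hanger with its washed strainer, one loose part, 0.3 to 0.65 kg, 236 mm tall, standing on the strainer's flat bottom. Origin: centre of the underside; z up; y its rolling direction; its hook is open to +x, which at the start looks away from the robot within 0.5 rad. Strainer: perforated steel, 64 mm diameter, blue lid to z 76. The stand's rail must end up under the wheels.
- saddle (a point): On the hanger, z 140 mm, midway between the wheels: where the rail's axis lies once seated. Two white grooved wheels, one at y -28, one at y +28 mm, axles at z 158; groove radius 12, width 16 mm; flange radius 18 mm (bottom at z 140). Stiff bearings: it rolls at up to 0.3 m/s; a light or crookedly hung one may stick and need a push of under 1 N all the way to the stop.
- hook_back (a point): On the hanger, x -24, z 115 mm: inner face of the hook's back, a flat upright steel strip 30 mm wide in y. The rail enters sideways from +x between the hook's lower arm (top at z 84 mm) and the wheel flanges (bottom at z 140). When the rail touches this face the hanger is 18 mm too far towards its +x for the wheels to sit on the rail.
- grip (a point): On the hanger, z 212 mm: centre of the blue grip, 18 mm in x, 26 mm in y, from z 184 (a steel bridge, 30 mm long in y, over the wheels) to z 236. Grasp it from above.
- spare_strainer: Bystander: loose steel strainer with a white lid and no hanger, 68 mm diameter, 76 mm tall. Origin: centre of the underside.
- beaker: Bystander: clear plastic beaker, 70 mm diameter, 85 mm tall. Origin: centre of the underside.
- jar: Bystander: white plastic jar with blue cap, 60 mm diameter, 85 mm tall. Origin: centre of the underside.
- funnel: Bystander: red funnel standing on its 110 mm wide mouth, 100 mm tall. Origin: centre of the underside.
- brush: Bystander: wash-up brush lying on the table. Origin: under its middle.
- cylinder: Bystander: clear measuring cylinder on a white foot of 84 mm diameter, 200 mm tall. Origin: centre of the underside.
- canister: Bystander: small blue canister, 70 x 110 mm, 160 mm tall. Origin: centre of the underside.

How it is judged:
By the outcome, as a careful person would: the job done as asked, in the order asked, and still so for the second after the job is handed in, with the robot touching nothing.
It also fails if it takes over 70 s, if anything falls off the work surface, if the arm or the gripper's body presses on something with over 40 N, if the wrist force passes 120 N, or if a joint passes its speed limit or range.

### The arm

A 6-joint arm with a two-finger parallel gripper is mounted at the origin on the work surface. World frame = base frame: x ahead of the robot, y to its left, z up, the work surface at z = 0. Lengths are in mm, angles in rad, forces in N, time in s.
With the tool pointing down it reaches from about 275 to 750 mm from the base axis. Payload 10.2 kg.
Tool frame: the origin (TCP) lies midway between the tips of the shut fingers; the grasp point (between the pads) lies 19 mm behind it; z points along the fingers, y is the line along which they close (so a half turn about z gives the same grasp; the last joint's range is limited). The gripper opens to 85 mm and grips with 20 to 120 N. Pads are 22 mm wide; open, the fingers measure 114 mm over their backs; the gripper's body (76 mm by 85 mm) begins 54 mm behind the grasp point. The pads swing forward as they close: fully open they stand 13 mm farther back than shut.
Start: joints at [-1.45, 0.313, 1.498, -0, 1.331, -0.223], TCP at [176.948, -494.288, 231.294] pointing down, gripper open.
Joint ranges: [-2.94, 2.94], [-0.97, 2.17], [0.19, 2.56], [-1.23, 4.37], [0.02, 3.11], [-2.88, 2.88]. Speed limits (rad/s): [2.39, 2.39, 3.01, 3.14, 3.14, 3.14].

### API

Orientations are given as a unit quaternion [w, x, y, z].
In Python, from rig import ctrl gives the robot as it stands.
- The arm moves only by the tool send_rows, never from a script. Its argument "targets" is a list of rows, each a list of 7 numbers: the closure, from -1 (fully open) to 1 (shut), so that 0 is half open, then the shift along the tool's x, y, z in m, then the turn, a rotation vector about the tool's x, y, z in rad. In form: [[claw, dx, dy, dz, ax, ay, az], ...]. A call has exactly 10 rows; each row shifts and turns the commanded pose from where the row before left it, along the tool's axes as they then stand; what a row does not reach is not made up. A row lasts 1/8 s, in which the tool goes at most 62.5 mm and 10.7 degrees, less where a joint would pass 70% of its speed; a pose out of reach is approached as far as the arm can. A call with a gripper value outside its range is refused whole. The fingers move at their own pace and stop on an object; "squeeze" is the grip in N (left out, the last holds). Time passes only in rows, so rows that do not move let the fingers close, or fill a call up. It gives the time, the measured TCP pose, the force, the opening and the grip force at its end, in the units of the state.
- ctrl.sense(): the state, without advancing time (a new reading comes with each control period).
- ctrl.capture(name): name is "scene" or "top" or "wrist"; returns a dict with "img" (420x560x3 uint8, red, green, blue), "camera_matrix" (3x3 intrinsics, pixels), "R" (3x3) and "t" (3): a world point X has camera coordinates R X + t. Camera axes: x right, y down, z forward; pixel columns grow to the right and rows downward; lengths in mm; the calibration is good to about 2 mm. A picture is of the moment at which its call begins. There is no depth.
- ctrl.finish_job(): hands the job in; it is judged then, once.
Trained networks look in a picture, given as the dict that the camera call returned (one of the last four; its "shot" number tells which), for a name from the list of things; names that differ only in an ending like _2 or _b are one class to them, and where a whole thing is asked for, a point or a joint stands for the part that bears it (a point fixed in the world has none). Each returns a list of dicts, best first, with "score" (0 to 1); they miss things now and then, are a little off and sometimes report something else, mostly with a low value. They report only what shows in the picture. A call takes as long as a camera call.
- ctrl.boxes_of(query, picture): "extent" ([left, top, width, height] in pixels, round what is visible of it).
- ctrl.landmark_of(query, picture): "point" ([column, row] in pixels: a listed point, or the origin of a listed thing).
The state is a dict: "time_s": time; "joints": joint angles; "dq": joint speeds; "tau": joint torques, N m; "eef_pos": TCP position; "ee_rot": TCP orientation; "force": force on the tool from outside, world axes, zero at the start; "wrist_torque": the same for the moment, N m; "grip_width": opening from 0.0 (shut) to 1.0 (fully open); "grip_force": force on a finger pad.
Only numpy, scipy, OpenCV 4.12 (cv2) and the standard library are available. Lean on these libraries where they do the work, as an engineer would, in place of code of your own. Each camera call takes 0.05 s, during which the arm holds its last target. There are 200 camera calls.

## Working session

There is one attempt and no reset: what is moved stays moved. The work goes in short steps, Python scripts to look and compute and a tool call to move; the robot and the scene stay as the last step left them, time stands still between calls to the robot, and variables do not carry over. Pictures are saved under pics/ and viewed, at most 13 in all, crops included, and the job is handed in when it is done.

Besides the shell and the picture viewer there is one more tool, called as name(argument=value, ...) on one line, values as JSON. send_rows: Moves the arm, as the interface text tells. Its arguments: {"type":"object","properties":{"targets":{"type":"array"},"squeeze":{"type":"number"}},"required":["targets"]}

```bash
mkdir -p pics
cat > h.py <<'E'
import numpy as np, cv2
from rig import ctrl
def P(c): return c["camera_matrix"]@np.c_[c["R"],c["t"]]
def proj(c,X):
    p=P(c)@np.r_[X,1]; return p[:2]/p[2]
def ray(c,uv):
    R=np.array(c["R"]);o=-R.T@c["t"];d=R.T@np.linalg.solve(c["camera_matrix"],[uv[0],uv[1],1.]);return o,d/np.linalg.norm(d)
def atz(c,uv,z):
    o,d=ray(c,uv);return o+d*(z-o[2])/d[2]
def tri(obs):
    A=np.zeros((3,3));b=np.zeros(3)
    for c,uv in obs:
        o,d=ray(c,uv);M=np.eye(3)-np.outer(d,d);A+=M;b+=M@o
    X=np.linalg.solve(A,b);return X,[np.round(np.linalg.norm(proj(c,X)-uv),1) for c,uv in obs]
def save(c,n): cv2.imwrite("pics/"+n+".png",c["img"][:,:,::-1])
E
python3 - <<'E'
from h import *
np.set_printoptions(precision=1,suppress=True)
cs={n:ctrl.capture(n) for n in("scene","top","wrist")}
cv2.imwrite("pics/a.png",np.hstack([cv2.resize(cs[n]["img"],(400,300)) for n in("scene","top")])[:,:,::-1])
save(cs["scene"],"s");save(cs["top"],"t")
for n,c in cs.items(): print(n,-c["R"].T@c["t"],c["R"][2])
for q in["grip","saddle","hook_back","hanger","rail_nominal","stop_home","stand"]:
    o=[]
    for n in cs:
        r=ctrl.landmark_of(q,cs[n])[:2]
        print(q,n,[(np.round(x["point"]),round(x["score"],2)) for x in r])
        if r and n!="wrist": o.append((cs[n],np.array(r[0]["point"])))
    if len(o)>1: print("   ",*tri(o))
for q in["spare_strainer","beaker","jar","funnel","brush","cylinder","canister"]:
    for n in("scene","top"):
        print(q,n,[(atz(cs[n],x["point"],0)[:2],round(x["score"],2)) for x in ctrl.landmark_of(q,cs[n])[:1]])
s=ctrl.sense();print(s)
E
```

```text
scene [1201.4 -636.9 1218.9] [-0.5  0.4 -0.8]
top [ 285.     8.6 1631.9] [ 0.2 -0.  -1. ]
wrist [ 250.3 -469.   373.4] [-0.3 -0.1 -1. ]
grip scene [(array([216., 175.]), 0.84)]
grip top [(array([318., 246.]), 0.93)]
grip wrist []
    [ 440.3 -116.6  218.1] [np.float64(0.4), np.float64(0.4)]
saddle scene [(array([218., 195.]), 0.89), (array([216., 177.]), 0.34)]
saddle top [(array([317., 253.]), 0.59)]
saddle wrist []
    [ 431.3 -115.9  133.5] [np.float64(1.2), np.float64(1.2)]
hook_back scene [(array([210., 199.]), 0.56)]
hook_back top [(array([320., 261.]), 0.96), (array([314., 251.]), 0.23)]
hook_back wrist []
    [ 410.6 -128.2  108.3] [np.float64(0.1), np.float64(0.1)]
hanger scene [(array([223., 232.]), 0.87)]
hanger top [(array([316., 252.]), 0.19)]
hanger wrist []
    [ 447.5 -126.5   -7.4] [np.float64(0.5), np.float64(0.4)]
rail_nominal scene [(array([312., 189.]), 0.7)]
rail_nominal top [(array([262., 184.]), 0.83), (array([266., 197.]), 0.39)]
rail_nominal wrist []
    [623.4  37.6 189.1] [np.float64(1.3), np.float64(1.1)]
stop_home scene [(array([344., 173.]), 0.73)]
stop
[... 697 characters left out ...]
top [(array([ 531.8, -471.4]), 0.93)]
brush scene [(array([463.1, 417.6]), 0.59)]
brush top [(array([471.5, 431. ]), 0.8)]
cylinder scene [(array([ 668.9, -370. ]), 0.93)]
cylinder top [(array([ 662.4, -373.8]), 0.82)]
canister scene [(array([632.7, 457.5]), 0.77)]
canister top [(array([624. , 460.2]), 0.73)]
{'time_s': 1.9, 'joints': array([-1.5,  0.3,  1.5, -0. ,  1.3, -0.2]), 'dq': array([-0.,  0.,  0.,  0., -0., -0.]), 'tau': array([ -0. , -41.2, -26. ,  -0. ,   0. ,  -0. ]), 'eef_pos': array([ 177. , -494.3,  231.3]), 'ee_rot': array([ 0. ,  1. ,  0.2, -0. ]), 'force': array([-0.7,  0.9, -0.5]), 'wrist_torque': array([ 0.,  0., -0.]), 'grip_force': 0.0, 'grip_width': 0.9995084017562204}
```

View images.

View pics/s.png

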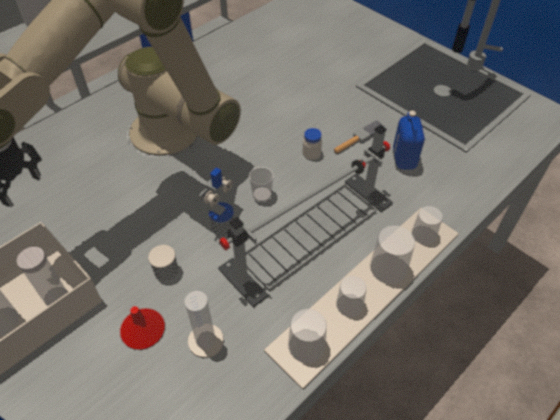

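View pics/t.png

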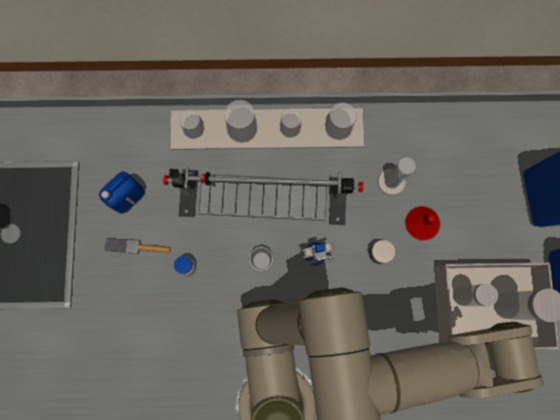

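Run:
```python
import cv2,numpy as np
s=cv2.imread("pics/s.png");t=cv2.imread("pics/t.png")
a=cv2.resize(s[130:255,200:400],(800,500),interpolation=cv2.INTER_CUBIC)
b=cv2.resize(t[160:270,160:380],(800,400),interpolation=cv2.INTER_CUBIC)
cv2.imwrite("pics/z.png",np.vstack([a[:, :],b])[:,:]);
cv2.imwrite("pics/z.png",cv2.resize(np.vstack([a,b]),(533,600)))
# rail line: brightness ridge along columns, subpixel
for n,g,l in(("s",s,((250,230),(350,172))),("t",t,((215,180),(335,183)))):
    g=g.sum(2).astype(float);(u0,v0),(u1,v1)=l
    for k in np.linspace(0,1,9):
        u=round(u0+k*(u1-u0));v=round(v0+k*(v1-v0))
        print(n,u,v-6,(g[v-6:v+7,u]/3).astype(int))
```

```text
s 250 224 [146 145 148 141 137 131 125 121 127 136 133 113  85]
s 262 217 [145 148 144 144 141 135 128 115  99  99 124 140 150]
s 275 210 [150 149 145 139 137 129 119 103 103 122 142 143 145]
s 288 202 [153 149 148 143 137 130 121 102 100 120 139 148 146]
s 300 195 [148 151 145 141 141 129 116 101 100 126 143 149 151]
s 312 188 [144 145 142 142 136 124 112 103 107 127 145 149 147]
s 325 180 [144 146 142 138 137 130 115 104 103 124 142 146 150]
s 338 173 [142 141 145 137 131 118 100 102 121 138 142 142 145]
s 350 166 [128 135 138 137 125 119 100 104 123 134 123  99  79]
t 215 174 [ 94  75  88 104 114 114  90  62  67  84  88  88  99]
t 230 174 [104  89  86  93 113 122 103  72  57  82 114 119 118]
t 245 175 [103  86  95 102 111 112  88  60  80 114 119 118 117]
t 260 175 [109  95  78  93 117 128 103  69  57  83 116 121 121]
t 275 176 [109  97  84  97 113 113  89  61  81 112 116 115 111]
t 290 176 [112 110  95  87 121 137 104  62  40  55  78  85  86]
t 305 176 [109 110 105  92  99 112 112  88  60  81 115 120 119]
t 320 177 [110 111 103  95 126 145 107  67  56  83 115 122 120]
t 335 177 [ 74  50  49  69 101 115 112  86  42  20  23  22  23]
```

View pics/z.png

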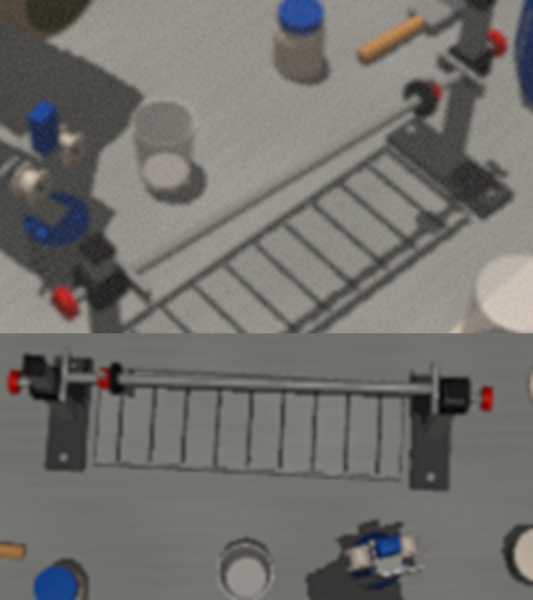

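Run:
```python
from h import *
from scipy.spatial.transform import Rotation as Ro
np.set_printoptions(precision=2,suppress=True)
s=ctrl.capture("scene");t=ctrl.capture("top");w=ctrl.capture("wrist")
print(s["camera_matrix"][0,0],t["camera_matrix"][0,0],w["camera_matrix"][0,0])
S=np.array([[262,217+7.3],[275,210+6.5],[288,202+6.5],[300,195+6.4],[312,188+6.3],[325,180+6.4],[338,173+5.5]])
T=np.array([[230,174+5.2],[245,175+4.8],[260,175+5.2],[275,176+4.8],[290,176+5.1],[305,176+5.6],[320,177+5.2]])
def plane(c,L):
    p=np.polyfit(L[:,0],L[:,1],1);l=np.array([p[0],-1,p[1]]);return P(c).T@l
a,b=plane(s,S),plane(t,T)
d=np.cross(a[:3],b[:3]);d/=np.linalg.norm(d);d*=np.sign(d[1])
for y in(-110,33,150):
    X=np.linalg.solve(np.array([a[:3],b[:3],[0,1,0]]),[-a[3],-b[3],y]);print(X)
print("dir",d,"yaw of stand",np.arctan2(-d[0],d[1]),"slope",np.arcsin(-d[2]))
st=ctrl.sense();R=Ro.from_quat(np.roll(st["ee_rot"],-1)).as_matrix();print(R)
# wrist cam in tool frame
print("cam in tool",R.T@(-w["R"].T@w["t"]-st["eef_pos"]),"\n",R.T@w["R"].T)
for n,c in(("s",s),("t",t)):
    print(n,[np.round(ctrl.boxes_of(q,c)[0]["extent"]) for q in("stand","hanger")])
```

```text
538.9929984284369 528.568811224404 290.96170950867685
[ 622.69 -110.    195.92]
[632.43  33.   183.53]
[640.4 150.  173.4]
dir [ 0.07  0.99 -0.09] yaw of stand -0.06803197891553568 slope 0.08620246311915171
[[ 0.94  0.34 -0.  ]
 [ 0.34 -0.94  0.  ]
 [-0.   -0.   -1.  ]]
cam in tool [  77.57    0.98 -142.56] 
 [[ 0.   -0.95 -0.31]
 [ 1.   -0.    0.  ]
 [-0.   -0.31  0.95]]
s [array([220., 124., 174., 183.]), array([203., 173.,  30.,  65.])]
t [array([165., 165., 200.,  63.]), array([304., 242.,  32.,  27.])]
```

send_rows(targets=[[-1,0.038,-0.0265,-0.009,0,0,0],[-1,0.038,-0.0265,-0.009,0,0,0],[-1,0.038,-0.0265,-0.009,0,0,0],[-1,0.038,-0.0265,-0.009,0,0,0],[-1,0.038,-0.0265,-0.009,0,0,0],[-1,0.038,-0.0265,-0.009,0,0,0],[-1,0.038,-0.0265,-0.009,0,0,0],[-1,0.038,-0.0265,-0.009,0,0,0],[-1,0.038,-0.0265,-0.009,0,0,0],[-1,0.036,-0.0265,-0.009,0,0,0]])

```text
time_s: 3.5
eef_pos: [444.2, -116.0, 321.7]
ee_rot: [0.0, 0.985, 0.171, 0.0]
force: [0.5, -0.9, 0.9]
grip_width: 1.005
grip_force: 0.0
```

send_rows(targets=[[-1,0,0,0,0,0,-0.16],[-1,0,0,0,0,0,-0.16],[-1,0,0,0,0,0,-0.16],[-1,0,0,0,0,0,-0.16],[-1,0,0,0,0,0,-0.16],[-1,0,0,0,0,0,-0.16],[-1,0,0,0,0,0,-0.16],[-1,0,0,0,0,0,-0.16],[-1,0,0,0,0,0,-0.16],[-1,0,0,0,0,0,-0.16]])

```text
time_s: 4.75
eef_pos: [443.5, -117.4, 321.3]
ee_rot: [0.0, 0.562, 0.827, 0.0]
force: [-1.3, 0.7, -0.3]
grip_width: 1.002
grip_force: 0.0
```

Run:
```python
from h import *
from scipy.spatial.transform import Rotation as Ro
np.set_printoptions(precision=2,suppress=True)
c=ctrl.capture("wrist");save(c,"w1");st=ctrl.sense()
print(st["time_s"],st["eef_pos"],Ro.from_quat(np.roll(st["ee_rot"],-1)).as_matrix(),st["joints"],st["force"])
for q,z in(("grip",212),("saddle",140),("hook_back",115),("hanger",0)):
    for r in ctrl.landmark_of(q,c)[:2]: print(q,r["point"],round(r["score"],2),atz(c,r["point"],z))
print(proj(c,[440,-117,236]))
```

```text
4.8 [ 443.48 -117.38  321.32] [[-0.38  0.93  0.  ]
 [ 0.93  0.38 -0.  ]
 [-0.    0.   -1.  ]] [-0.52  0.11  1.51 -0.    1.52 -0.9 ] [ 0.6   0.17 -0.27]
grip [277.1, 206.4] 0.79 [ 438.09 -123.09  212.  ]
saddle [279.4, 186.5] 0.59 [ 438.8  -121.99  140.  ]
hook_back [261.3, 180.1] 0.64 [ 417.21 -128.57  115.  ]
hanger [277.4, 167.2] 0.71 [ 435.01 -126.56    0.  ]
[281.3  209.58]
```

View pics/w1.png

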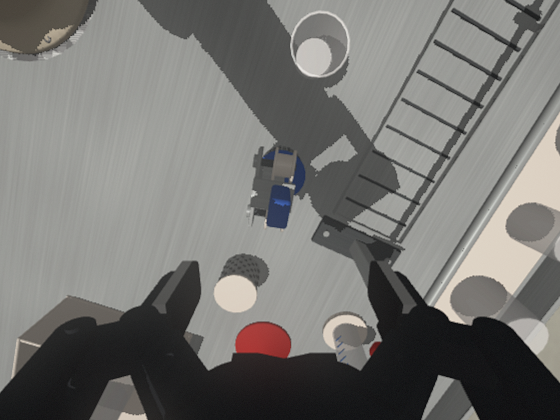

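Run:
```python
import cv2
i=cv2.imread("pics/w1.png")[130:250,220:340]
cv2.imwrite("pics/w1z.png",cv2.resize(i,(600,600),interpolation=cv2.INTER_CUBIC))
```

```text
(no output)
```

View pics/w1z.png

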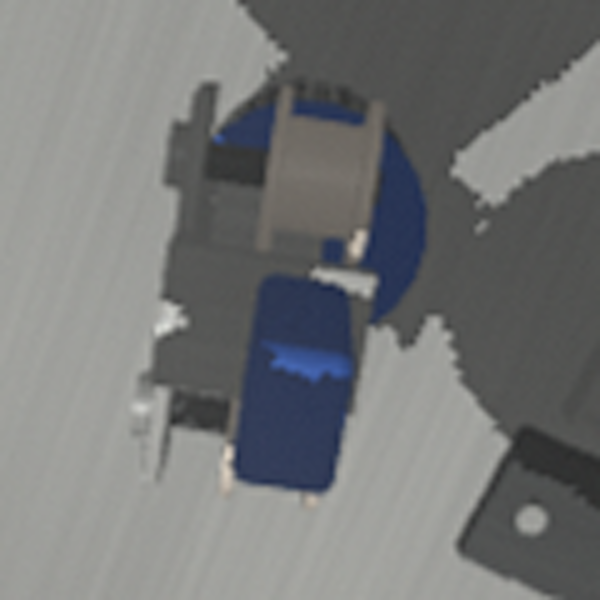

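Run:
```python
from h import *
np.set_printoptions(precision=2,suppress=True)
c=ctrl.capture("wrist")
p=[atz(c,(220+x/5,130+y/5),236) for x,y in((235,484),(331,493),(352,350),(260,342))]
p=np.array(p);print(p,p.mean(0))
ex=p[1]-p[0]+p[2]-p[3];ey=p[3]-p[0]+p[2]-p[1];print(np.arctan2(ex[1],ex[0]),np.arctan2(-ey[0],ey[1]),np.linalg.norm(ex)/2,np.linalg.norm(ey)/2)
# wheel flange edges: top of flange z~176
q=[atz(c,(220+x/5,130+y/5),z) for x,y,z in((268,245,160),(287,88,160),(365,236,160),(380,104,160),(165,180,158),(140,430,158))]
q=np.array(q);print(q)
for i,j in((0,1),(2,3),(5,4)):
    d=q[j]-q[i];print(np.arctan2(-d[0],d[1]))
```

```text
[[ 434.28 -135.58  236.  ]
 [ 449.94 -131.26  236.  ]
 [ 443.99 -106.59  236.  ]
 [ 429.5  -110.75  236.  ]] [ 439.43 -121.04  236.  ]
0.27421996769640145 0.2136844498423408 15.659439658391692 25.330635962003573
[[ 428.59 -111.79  160.  ]
 [ 420.65  -79.52  160.  ]
 [ 447.12 -102.51  160.  ]
 [ 439.72  -75.62  160.  ]
 [ 403.46 -106.99  158.  ]
 [ 416.84 -161.97  158.  ]]
0.24118304045838845
0.268353439926909
0.2386928299791292
```

send_rows(targets=[[-1,0,0,0,0,0,0.14],[-1,-0.0025,-0.005,0.01,0,0,0],[-1,0,0,0.02,0,0,0],[-1,0,0,0.02,0,0,0],[-1,0,0,0.02,0,0,0],[-1,0,0,0.018,0,0,0],[-1,0,0,0.015,0,0,0],[-1,0,0,0.012,0,0,0],[-1,0,0,0.009,0,0,0],[-1,0,0,0,0,0,0]], squeeze=40)

```text
time_s: 6.3
eef_pos: [439.0, -120.9, 196.8]
ee_rot: [-0.0, 0.62, 0.785, -0.0]
force: [0.5, 0.6, 0.1]
grip_width: 1.0
grip_force: 0.0
```

Run:
```python
from h import *
c=ctrl.capture("wrist");save(c,"w2");st=ctrl.sense()
print(st["time_s"],st["eef_pos"],st["ee_rot"],st["force"])
cv2.imwrite("pics/w2.png",c["img"][80:420,120:460,::-1])
```

```text
6.35 [ 439.23077139 -121.0043655   197.35069098] [-8.99258518e-06  6.19988608e-01  7.84610812e-01  3.10761531e-06] [0.64554329 0.36868896 0.45957101]
```

View pics/w2.png

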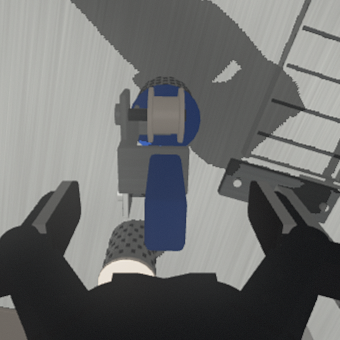

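The grip (blue, 165,200 in the crop) stands square and centred between the pads (80 and 250). Closing.

send_rows(targets=[[-0.2,0,0,0,0,0,0],[0.2,0,0,0,0,0,0],[0.4,0,0,0,0,0,0],[0.6,0,0,0,0,0,0],[0.8,0,0,0,0,0,0],[1,0,0,0,0,0,0],[1,0,0,0,0,0,0],[1,0,0,0,0,0,0],[1,0,0,0,0,0,0],[1,0,0,0,0,0,0]], squeeze=40)

```text
time_s: 7.6
eef_pos: [439.3, -121.0, 197.5]
ee_rot: [0.0, 0.62, 0.785, 0.0]
force: [0.1, 0.7, 5.6]
grip_width: 0.203
grip_force: 40.1
```

send_rows(targets=[[1,0,0,-0.005,0,0,0],[1,0,0,-0.015,0,0,0],[1,0,0,-0.02,0,0,0],[1,0,0,-0.02,0,0,0],[1,0,0,-0.018,0,0,0],[1,0,0,-0.006,0,0,0.106],[1,0,0,0,0,0,0.106],[1,0,0,0,0,0,0.106],[1,0,0,0,0,-0.087,0],[1,0,0,0,0,0,0]])

```text
time_s: 8.85
eef_pos: [438.9, -120.0, 280.6]
ee_rot: [0.028, 0.735, 0.676, -0.032]
force: [-0.6, -1.3, -5.9]
grip_width: 0.209
grip_force: 39.4
```

Run:
```python
from h import *
from scipy.spatial.transform import Rotation as Ro
np.set_printoptions(precision=3,suppress=True)
st=ctrl.sense();R=Ro.from_quat(np.roll(st["ee_rot"],-1)).as_matrix()
print(st["time_s"],st["eef_pos"],R,st["force"],st["grip_width"])
D=np.array([545,-95,281])-st["eef_pos"];print("tool delta",R.T@D)
```

```text
8.85 [ 438.949 -119.999  280.633] [[ 0.083  0.997 -0.009]
 [ 0.993 -0.083 -0.085]
 [-0.085 -0.002 -0.996]] [-0.551 -1.282 -5.93 ] 0.20861226273911232
tool delta [ 33.588 103.596  -3.416]
```

send_rows(targets=[[1,0.003,0.008,0,0,0,-0.015],[1,0.004,0.014,-0.001,0,0,0],[1,0.005,0.016,-0.001,0,0,0],[1,0.005,0.016,-0.001,0,0,0],[1,0.005,0.016,0,0,0,0],[1,0.005,0.014,0,0,0,0],[1,0.004,0.012,0,0,0,0],[1,0.003,0.008,0,0,0,0],[1,0,0,0,0,0,0],[1,0,0,0,0,0,0]])

```text
time_s: 10.1
eef_pos: [545.1, -94.4, 281.2]
ee_rot: [0.029, 0.731, 0.681, -0.032]
force: [-1.0, -0.8, -4.1]
grip_width: 0.203
grip_force: 39.6
```

Run:
```python
from h import *
np.set_printoptions(precision=1,suppress=True)
st=ctrl.sense();print(st["time_s"],st["eef_pos"],st["force"])
w=ctrl.capture("wrist");s=ctrl.capture("scene");t=ctrl.capture("top")
a=cv2.resize(s["img"][140:290,190:390],(400,300),interpolation=2);b=cv2.resize(t["img"][140:260,240:400],(400,300),interpolation=2)
w_=cv2.resize(w["img"],(400,300));v=cv2.resize(w["img"][60:260,200:467],(400,300))
cv2.imwrite("pics/m1.png",np.vstack([np.hstack([a,b]),np.hstack([w_,v])])[:,:,::-1]);save(w,"w3")
d=np.array([.068,.994,-.0866])
for y in(-60,-20,30,80,140):
    k=(y+110)/.994*1.; X=np.array([622.7,-110,195.9])+d*k;print(X,proj(w,X))
print(ctrl.landmark_of("saddle",w)[:1],ctrl.landmark_of("hook_back",w)[:1])
```

```text
10.1 [545.1 -94.4 281.2] [-1.  -0.8 -4.1]
[626.1 -60.  191.5] [385.3 153. ]
[628.9 -20.  188.1] [391.   97.8]
[632.3  30.  183.7] [399.3  19.1]
[635.7  80.  179.3] [408.9 -72.9]
[639.8 140.  174.1] [ 422.8 -206.1]
[{'point': [279.0, 278.1], 'score': 0.16}] [{'point': [255.8, 215.9], 'score': 0.71}]
```

View pics/m1.png

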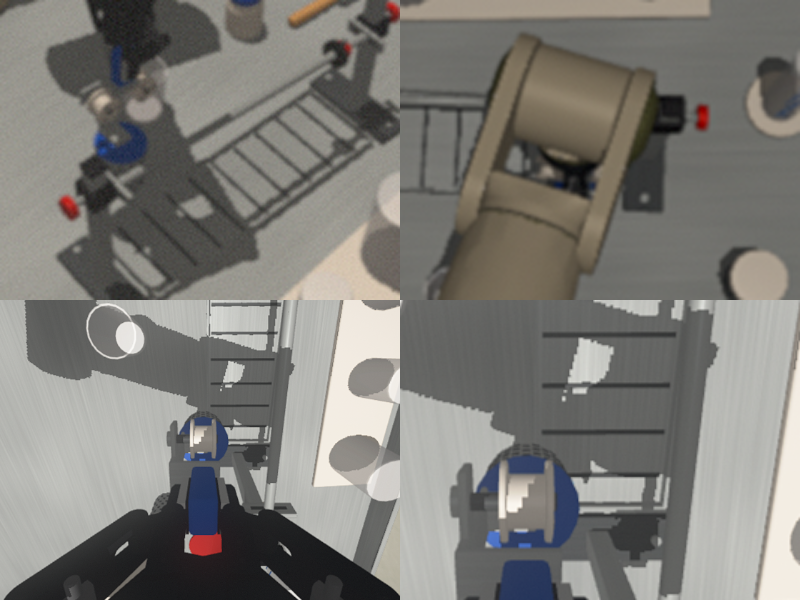

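Run:
```python
from h import *
np.set_printoptions(precision=1,suppress=True)
g=cv2.imread("pics/w3.png").sum(2)/3
for v in(10,30,50,90,130,150,180,210): print(v,370,g[v,370:420].astype(int))
c=ctrl.capture("wrist");print(-c["R"].T@c["t"])
```

```text
10 370 [190 188 189 190 188 189 192 194 142  96  98  98 101 101 101  99  95  93
 166 192 189 185 185 187 193 158 106 102 122 137 150 161 168 172 178 184
 194 205 204 190 181 176 171 165 155 138 161 181 181 180]
30 370 [190 191 190 189 194 144  95  97 100 100 101 102 100  97  94 165 193 187
 188 183 183 188 195 144  92 105 124 139 151 161 169 172 182 192 201 212
 206 190 181 176 172 163 151 139 168 184 181 178 179 180]
50 370 [194 192 193 201 147  95 100 100 104 102  99  99 100  96 167 195 187 185
 186 192 170 125  88 101 124 139 153 163 168 175 187 197 208 218 205 189
 180 177 170 161 147 149 175 183 181 177 179 180 177 180]
90 370 [102 101  99 100 102  99  99  99 101 101 101 100  97  96  98  96  90  86
  86  86  88  89  92  94  95  95  95  97 100 104 102  98  96  97  95  95
  93  93  93  92  88 159 187 182 180 180 183 185 182 180]
130 370 [100  98  97  99 100 100  97  96  95  97  95  91  87  90  92  88  87  89
  93  95  95  95  96  96  99 100  98  97  97  95  95  86 164 189 182 181
 180 183 185 183 184 185 181 182 183 183 181 184 188 184]
150 370 [ 94  95  94  96  95  92  95  99  94  87  88  93  95  89  88  90  93  94
  95  96  97  96  97  99  96  97  96  96  93 102 166 191 184 181 179 181
 185 182 182 185 180 179 182 182 181 187 188 184 182 184]
180 370 [ 92 160 187 190 171 123 100 130 175 174 121  84  89  94  97  96  95  97
  97  99  97  97  98  97  96  90 152 186 191 190 185 179 181 186 181 180
 184 180 178 178 181 185 186 186 184 182 183 183 182 182]
210 370 [ 54  53  80  94  93  91  92  87  87  91  94  95  95  96  97  97  98  98
  98  96  96  94 103 166 189 189 192 192 189 187 189 188 184 186 186 184
 185 185 186 189 190 188 186 185 185 185 187 185 183 186]
[551.1  -5.2 416.5]
```

```bash
cat > fit.py <<'E'
from h import *
from scipy.optimize import least_squares
np.set_printoptions(precision=2,suppress=True)
w=ctrl.capture("wrist");s=ctrl.capture("scene");t=ctrl.capture("top")
d=np.array([.068,.994,-.0866]);d/=np.linalg.norm(d)
E=[(10,395.5,415.5),(30,393,413.3),(50,391,410.8),(180,380.5,395.8),(150,384,399.7)]
S=np.array([[262,217+7.3],[288,202+6.5],[312,188+6.3],[338,173+5.5]]);T=np.array([[230,174+5.2],[260,175+5.2],[290,176+5.1],[320,177+5.2]])
def dist(c,uv,A):
    o,r=ray(c,uv);n=np.cross(d,r);n/=np.linalg.norm(n);return (A-o)@n
def f(p,use):
    A=np.array([p[0],-95,p[1]]);e=[]
    if "w" in use:
        for v,l,r in E:
            a,b=dist(w,(l,v),A),dist(w,(r,v),A);e+=[abs(a)-6,abs(b)-6,3*(a+b)] if "x" in use else [(a+b)/2]
    if "s" in use: e+=[dist(s,u,A) for u in S]
    if "t" in use: e+=[dist(t,u,A) for u in T]
    return np.array(e)
for use in("wx","ws","wt","st","wst"):
    r=least_squares(f,[623,195],args=(use,));print(use,r.x,np.abs(r.fun).max())
E
python3 fit.py
```

```text
wx [613.49 234.35] 4.170584325701163
ws [626.29 198.86] 0.8238217150298861
wt [615.74 228.15] 0.7070674736385572
st [623.73 194.79] 0.24110307390234778
wst [625.16 197.61] 2.3107005780799055
```

send_rows(targets=[[1,0,0.005,0,0,0,0],[1,0,0.01,0,0,0,0],[1,0.001,0.012,0,0,0,0],[1,0.001,0.012,0,0,0,0],[1,0.001,0.012,0,0,0,0],[1,0.001,0.011,0,0,0,0],[1,0.001,0.009,0,0,0,0],[1,0,0.006,0,0,0,0],[1,0,0.003,0,0,0,0],[1,0,0,0,0,0,0]])

```text
time_s: 11.8
eef_pos: [625.6, -95.0, 280.6]
ee_rot: [0.029, 0.731, 0.681, -0.032]
force: [0.9, -0.6, -5.5]
grip_width: 0.208
grip_force: 39.6
```

Run:
```python
from h import *
np.set_printoptions(precision=2,suppress=True)
st=ctrl.sense();print(st["time_s"],st["eef_pos"],st["force"],st["wrist_torque"])
w=ctrl.capture("wrist");s=ctrl.capture("scene");save(w,"w4");save(s,"s4")
a=cv2.resize(s["img"][165:265,195:328],(800,600),interpolation=2)[:, :]
a=cv2.resize(a,(400,300));v=cv2.resize(w["img"][120:270,200:400],(400,300),interpolation=2)
v2=cv2.resize(w["img"],(400,300))
cv2.imwrite("pics/m2.png",np.vstack([np.hstack([a,v]),np.hstack([v2,v2])])[:,:,::-1])
```

```text
11.8 [625.57 -95.   280.6 ] [ 0.93 -0.57 -5.45] [ 0.2  -0.05  0.07]
```

View pics/m2.png

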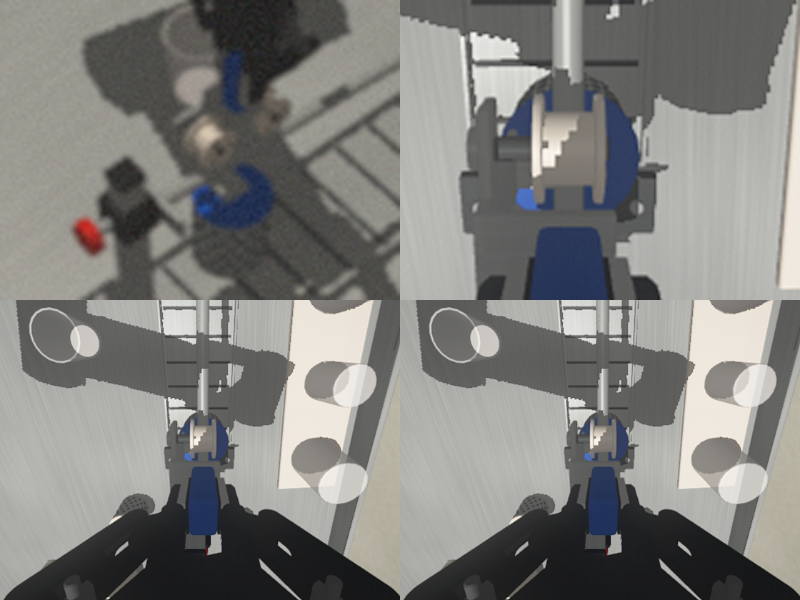

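send_rows(targets=[[1,0,0,0.003,0,0,0],[1,0,0,0.003,0,0,0],[1,0,0,0.003,0,0,0],[1,0,0,0.003,0,0,0],[1,0,0,0.002,0,0,0],[1,0,0,0.002,0,0,0],[1,0,0,0.001,0,0,0],[1,0,0,0.001,0,0,0],[1,0,0,0,0,0,0],[1,0,0,0,0,0,0]])

```text
time_s: 13.15
eef_pos: [625.4, -96.5, 262.8]
ee_rot: [0.029, 0.731, 0.681, -0.032]
force: [-0.1, -0.4, -5.7]
grip_width: 0.207
grip_force: 39.6
```

Free so far; now in small steps.

send_rows(targets=[[1,0,0,0.001,0,0,0],[1,0,0,0.001,0,0,0],[1,0,0,0.0005,0,0,0],[1,0,0,0.0005,0,0,0],[1,0,0,0.0005,0,0,0],[1,0,0,0.0005,0,0,0],[1,0,0,0,0,0,0],[1,0,0,0,0,0,0],[1,0,0,0,0,0,0],[1,0,0,0,0,0,0]])

```text
time_s: 14.4
eef_pos: [625.6, -96.9, 260.3]
ee_rot: [0.03, 0.731, 0.681, -0.032]
force: [-1.9, 0.4, 6.2]
grip_width: 0.21
grip_force: 41.3
```

Run:
```python
from h import *
np.set_printoptions(precision=1,suppress=True)
g=cv2.imread("pics/w4.png").sum(2)/3
for v in(20,60,115,135): print(v,265,g[v,265:310].astype(int))
w=ctrl.capture("wrist");save(w,"w5");s=ctrl.capture("scene");st=ctrl.sense()
print(st["time_s"],st["eef_pos"],st["force"],st["wrist_torque"],-w["R"].T@w["t"])
v=cv2.resize(w["img"][120:270,200:400],(800,600),interpolation=2)
cv2.imwrite("pics/m3.png",v[:,:,::-1])
```

```text
20 265 [217 217 214 213 212 208 209 211 214 175 146 158 168 172 176 181 187 194
 198 189 176 168 162 156 149 138 119 132 187 208 208 204 204 207 206 204
 203 202 202 200 204 204 201 204 202]
60 265 [ 92 143 163 158 204 222 220 223 226 159  89  93  97  98  99  98 100 102
 107 106 102  99  97  98  98  96  93  96 101 103 101 100 102 102 103 102
 102 103 102 103 103 100  98  99 100]
115 265 [100  98  97  95  96  99  98  97  97  97  90  85 141 167 169 173 199 214
 220 203 176 165 157 151 143 130 107  97  96  96  98  98  99  96  97  97
  98  98  98 100  95  88 182 220 153]
135 265 [101  99  99  97  97  98  99  97  99  96  95 128 153 164 169 171 194 217
 223 209 178 166 158 150 142 130 105  96  98  97  98  96  96  95  96  97
  95  97  99  97  95  95  97  98  96]
14.5 [625.6 -96.8 260.2] [-2.9  2.   6.3] [ 0.3  0.5 -0.1] [631.2  -7.6 395.4]
```

View pics/m3.png

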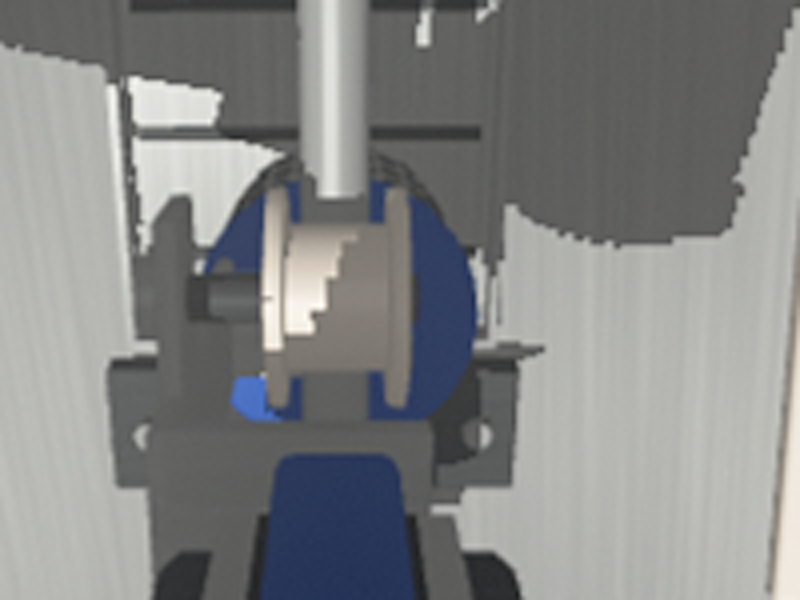

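send_rows(targets=[[1,0,-0.001,0,0,0,0],[1,0,-0.001,0,0,0,0],[1,0,-0.001,0,0,0,0],[1,0,0,0,0,0,0],[1,0,0,0,0,0,0],[1,0,0,0,0,0,0],[1,0,0,0,0,0,0],[1,0,0,0,0,0,0],[1,0,0,0,0,0,0],[1,0,0,0,0,0,0]])

```text
time_s: 15.75
eef_pos: [623.1, -96.8, 260.2]
ee_rot: [0.031, 0.731, 0.681, -0.031]
force: [2.1, 0.7, 6.4]
grip_width: 0.206
grip_force: 41.3
```

```bash
python3 -c "
from h import *
np.set_printoptions(precision=2,suppress=True)
for i in range(3):
  ctrl.capture('wrist');st=ctrl.sense();print(st['time_s'],st['eef_pos'],st['force'],st['wrist_torque'])"
```

```text
15.8 [623.13 -96.78 260.24] [2.02 0.59 5.46] [ 0.13 -0.37  0.01]
15.85 [623.15 -96.76 260.27] [1.34 0.92 6.08] [ 0.13 -0.34  0.02]
15.9 [623.14 -96.83 260.26] [1.48 0.12 6.43] [ 0.19 -0.3   0.  ]
```

send_rows(targets=[[1,0,0.001,-0.0007,0,0,0],[1,0,0,0,0,0,0],[1,0,0,0,0,0,0],[1,0,0,0,0,0,0],[1,0,0,0,0,0,0],[1,0,0,0,0,0,0],[1,0,0,0,0,0,0],[1,0,0,0,0,0,0],[1,0,0,0,0,0,0],[1,0,0,0,0,0,0]])

```text
time_s: 17.15
eef_pos: [623.5, -96.8, 260.3]
ee_rot: [0.03, 0.731, 0.681, -0.032]
force: [-1.0, 1.4, 6.7]
grip_width: 0.207
grip_force: 41.4
```

```bash
python3 -c "
from h import *
np.set_printoptions(precision=2,suppress=True)
for i in range(3):
  c=ctrl.capture('wrist');st=ctrl.sense();print(st['time_s'],st['eef_pos'],st['force'],st['wrist_torque'])"
```

```text
17.2 [623.5  -96.78 260.26] [-1.16  0.62  7.13] [0.07 0.29 0.01]
17.25 [623.5  -96.77 260.27] [-1.04  1.23  6.63] [ 0.14  0.28 -0.06]
17.3 [623.51 -96.82 260.27] [-1.62 -0.1   5.98] [ 0.12  0.25 -0.06]
```

send_rows(targets=[[1,0,0,-0.0005,0,0,0],[1,0,0,0,0,0,0],[0.5,0,0,0,0,0,0],[0,0,0,0,0,0,0],[-0.5,0,0,0,0,0,0],[-0.5,0,0,0,0,0,0],[-0.5,0,0,0,0,0,0],[-0.5,0,0,0,0,0,0],[-0.5,0,0,0,0,0,0],[-0.5,0,0,0,0,0,0]])

```text
time_s: 18.55
eef_pos: [623.4, -96.6, 260.0]
ee_rot: [0.029, 0.731, 0.681, -0.032]
force: [-0.3, 0.1, 0.1]
grip_width: 0.749
grip_force: 0.0
```

Run:
```python
from h import *
np.set_printoptions(precision=2,suppress=True)
w=ctrl.capture("wrist");s=ctrl.capture("scene");st=ctrl.sense()
print(st["time_s"],st["eef_pos"],st["force"],st["grip_width"])
for n,c in(("w",w),("s",s)):
  for q,z in(("grip",272),("saddle",200),("stop_home",190)):
    for r in ctrl.landmark_of(q,c)[:1]: print(n,q,r["point"],round(r["score"],2),atz(c,r["point"],z))
a=cv2.resize(s["img"][140:260,195:395],(500,300),interpolation=2);v=cv2.resize(w["img"],(400,300))
cv2.imwrite("pics/m4.png",np.hstack([a[:,:400],v])[:,:,::-1])
```

```text
18.65 [623.39 -96.62 259.94] [-0.41 -0.03  0.13] 0.7495091887968841
w grip [272.8, 226.8] 0.69 [619.62 -69.12 272.  ]
w saddle [290.1, 183.8] 0.86 [629.01 -72.29 200.  ]
w stop_home [289.5, 186.9] 0.16 [628.4 -78.  190. ]
s grip [281.7, 188.7] 0.67 [620.22 -63.83 272.  ]
s saddle [282.2, 210.0] 0.71 [625.31 -66.98 200.  ]
s stop_home [342.2, 175.2] 0.57 [646.12 129.02 190.  ]
```

View pics/m4.png

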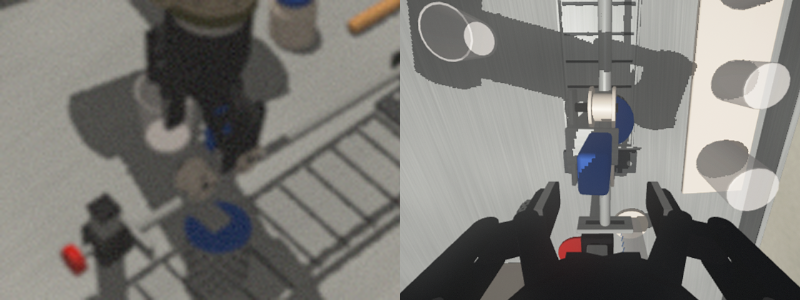

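send_rows(targets=[[-0.5,0,0,0,0,0,0],[-0.5,0,0,0,0,0,0],[-0.5,0,0,0,0,0,0],[-0.5,0,0,0,0,0,0],[-0.5,0,0,0,0,0,0],[-0.5,0,0,0,0,0,0],[-0.5,0,0,0,0,0,0],[-0.5,0,0,0,0,0,0],[-0.5,0,0,0,0,0,0],[-0.5,0,0,0,0,0,0]])

```text
time_s: 20.2
eef_pos: [623.4, -96.6, 260.0]
ee_rot: [0.029, 0.731, 0.681, -0.032]
force: [-0.2, 0.0, -0.1]
grip_width: 0.748
grip_force: 0.0
```

```bash
cat > look.py <<'E'
from h import *
np.set_printoptions(precision=1,suppress=True)
for i in range(2):
  s=ctrl.capture("scene")
  for q,z in(("grip",265),("saddle",195)):
    for r in ctrl.landmark_of(q,s)[:1]: print(ctrl.sense()["time_s"],q,r["point"],round(r["score"],2),atz(s,r["point"],z))
st=ctrl.sense();print(st["eef_pos"],st["force"])
save(s,"last")
E
python3 look.py
```

```text
20.3 grip [303.8, 178.8] 0.8 [630.5  -0.5 265. ]
20.35 saddle [298.7, 199.3] 0.61 [626.9 -11.5 195. ]
20.45 grip [305.5, 181.5] 0.9 [639.3  -3.7 265. ]
20.5 saddle [300.3, 198.4] 0.68 [627.7  -6.6 195. ]
[623.4 -96.6 260. ] [-0.3 -0.4  0. ]
```

send_rows(targets=[[-0.5,0,0,-0.01,0,0,0],[-0.5,0,0,-0.01,0,0,0],[-0.5,0,0,-0.01,0,0,0],[-0.5,0,0,-0.01,0,0,0],[-0.5,0,0,0,0,0,0],[-0.5,0,0,0,0,0,0],[-0.5,0,0,0,0,0,0],[-0.5,0,0,0,0,0,0],[-0.5,0,0,0,0,0,0],[-0.5,0,0,0,0,0,0]])

```text
time_s: 21.75
eef_pos: [623.7, -93.2, 299.8]
ee_rot: [0.029, 0.731, 0.681, -0.032]
force: [0.2, 0.5, 0.0]
grip_width: 0.753
grip_force: 0.0
```

send_rows(targets=[[0,0,0,0,0,0,0],[0,0,0,0,0,0,0],[0,0,0,0,0,0,0],[0,0,0,0,0,0,0],[0,0,0,0,0,0,0],[0,0,0,0,0,0,0],[0,0,0,0,0,0,0],[0,0,0,0,0,0,0],[0,0,0,0,0,0,0],[0,0,0,0,0,0,0]])

```text
time_s: 23.0
eef_pos: [623.7, -93.2, 299.8]
ee_rot: [0.029, 0.731, 0.681, -0.032]
force: [0.2, 0.3, -0.3]
grip_width: 0.494
grip_force: 0.0
```

```bash
python3 look.py
```

```text
23.1 grip [331.8, 164.8] 0.77 [646.4  80.7 265. ]
23.15 saddle [326.0, 180.5] 0.7 [632.1  82.3 195. ]
23.25 grip [331.1, 164.0] 0.9 [643.4  81.5 265. ]
23.3 saddle [326.3, 180.3] 0.87 [632.2  83.4 195. ]
[623.7 -93.2 299.8] [-0.4 -0.2 -0.9]
```

send_rows(targets=[[0,0,0,0,0,0,0],[0,0,0,0,0,0,0],[0,0,0,0,0,0,0],[0,0,0,0,0,0,0],[0,0,0,0,0,0,0],[0,0,0,0,0,0,0],[0,0,0,0,0,0,0],[0,0,0,0,0,0,0],[0,0,0,0,0,0,0],[0,0,0,0,0,0,0]])

```text
time_s: 24.55
eef_pos: [623.7, -93.2, 299.8]
ee_rot: [0.029, 0.731, 0.681, -0.032]
force: [1.0, 0.4, 0.8]
grip_width: 0.497
grip_force: 0.0
```

```bash
python3 look.py
python3 - <<'E'
import cv2
cv2.imwrite("pics/l1.png",cv2.resize(cv2.imread("pics/last.png")[120:240,260:420],(800,600),interpolation=2))
E
```

```text
24.65 grip [350.5, 154.8] 0.55 [655.9 138.7 265. ]
24.7 saddle [341.9, 173.1] 0.65 [643.5 130.2 195. ]
24.8 grip [348.7, 153.7] 0.57 [650.4 138.4 265. ]
24.85 saddle [342.7, 173.2] 0.91 [645.1 131.4 195. ]
[623.7 -93.2 299.8] [ 0.7 -0.   0.5]
```

View pics/l1.png

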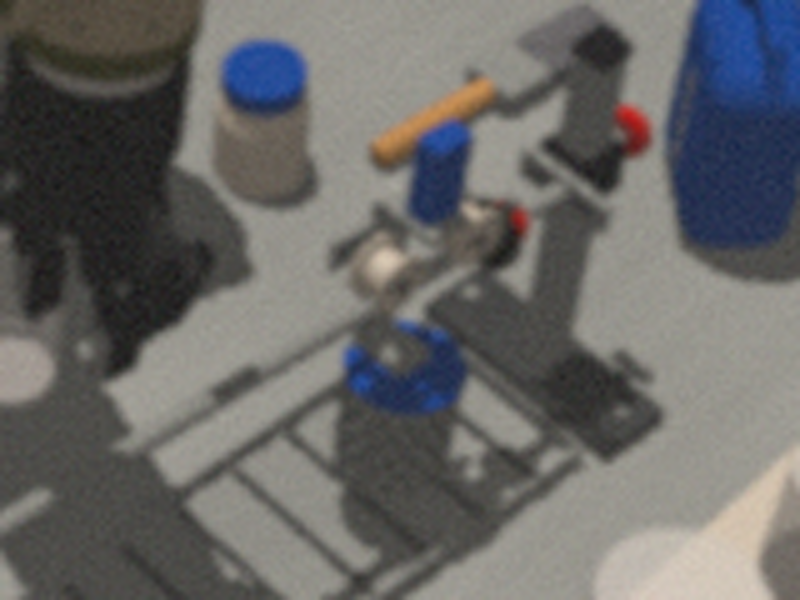

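The hanger hangs upright with its front wheel (485,230 in the crop) at the black stop (510,240). Checking that it is at rest.

send_rows(targets=[[0,0,0,0,0,0,0],[0,0,0,0,0,0,0],[0,0,0,0,0,0,0],[0,0,0,0,0,0,0],[0,0,0,0,0,0,0],[0,0,0,0,0,0,0],[0,0,0,0,0,0,0],[0,0,0,0,0,0,0],[0,0,0,0,0,0,0],[0,0,0,0,0,0,0]])

```text
time_s: 26.1
eef_pos: [623.7, -93.1, 299.8]
ee_rot: [0.029, 0.731, 0.681, -0.032]
force: [-0.0, -0.3, 0.4]
grip_width: 0.503
grip_force: 0.0
```

```bash
cp pics/last.png pics/prev.png; python3 look.py
python3 - <<'E'
import cv2,numpy as np
from h import *
a,b=[cv2.imread("pics/%s.png"%n)[125:235,315:375].astype(np.float32).mean(2) for n in("prev","last")]
print("shift",cv2.phaseCorrelate(a,b),"diff",np.abs(a-b).mean())
t=ctrl.capture("top")
for q,z in(("grip",265),("saddle",195)): print([atz(t,r["point"],z) for r in ctrl.landmark_of(q,t)[:1]])
c=cv2.resize(t["img"][150:220,170:263],(400,300),interpolation=2);d=cv2.resize(cv2.imread("pics/last.png")[140:200,315:395],(400,300),interpolation=2)
cv2.imwrite("pics/fin.png",np.hstack([c[:,:,::-1],d]))
E
```

```text
26.2 grip [347.7, 154.7] 0.73 [650.9 134.  265. ]
26.25 saddle [207.3, 339.6] 0.73 [ 755.9 -408.9  195. ]
26.35 grip [350.3, 154.0] 0.75 [653.8 140.4 265. ]
26.4 saddle [342.8, 173.4] 0.82 [645.8 131.1 195. ]
[623.7 -93.1 299.8] [ 0.9  0.1 -0.1]
shift ((0.017764873116160373, 0.03310207684998545), 1.0362823740641276) diff 2.7394443
[array([635.86110097, 146.83125522, 265.        ])]
[array([622.28810716, 137.05755085, 195.        ])]
```

View pics/fin.png

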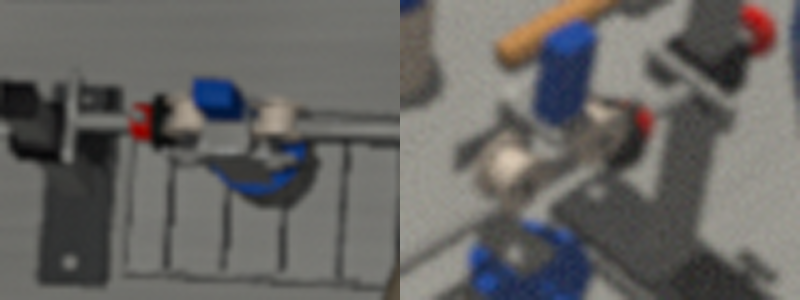

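From above, the front wheel (180,118) touches the black stop disc (160,118). Between frames it shifted under 0.05 px, so it is at rest, and the robot touches nothing. Handing in.

```bash
python3 -c "
from rig import ctrl
print(ctrl.finish_job())"
```

```text
the job is handed in; nothing more can be done
None
```

The strainer hangs on the rail with both wheels seated; after I let go it rolled down by itself and rests against the black stop with the gripper clear, and the job is handed in at about 26 s.

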